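# Shut one showcase and spring open the other

### The arm

A 6-joint arm with a two-finger parallel gripper is mounted at the origin on the work surface. World frame = base frame: x ahead of the robot, y to its left, z up, the work surface at z = 0. Lengths are in m, angles in degrees, forces in N, time in s.
With the tool pointing down it reaches from about 0.4 to 0.825 m from the base axis. Payload 7 kg.
Tool frame: the origin (TCP) lies between the finger pads; the fingertips stand 19 mm ahead of it and the grasp point (between the pads) is the TCP; z points along the fingers, y is the line along which they close (so a half turn about z gives the same grasp; the last joint's range is limited). The gripper opens to 88 mm and grips with 3 to 60 N. Pads are 19 mm wide; open, the fingers measure 130 mm over their backs; the gripper's body (78 mm by 193 mm) begins 47 mm behind the grasp point.
Start: joints at [87.496, 20.546, 0.682, 0, -70.136, -16.507], TCP at [0.22, 0.638, 0.246] pointing down, gripper open.
Joint ranges: [-176.03, 176.03], [-82.01, 121.73], [-58.28, 71.71], [-173.87, 95.51], [-174.79, -0.11], [-173.66, 173.66]. Speed limits (degrees/s): [136.94, 136.94, 172.46, 180, 180, 180].

### API

Orientations are given as [roll, pitch, yaw] about the fixed x, y, z axes, in that order (R = Rz(yaw) Ry(pitch) Rx(roll)).
In Python, from plant import get_obs, snapshot, close_job, spot_in, spot_point gives the robot as it stands.
- The arm moves only by the tool play_rows, never from a script. Its argument "plan" is a list of rows, each a list of 6 numbers: the shift along the tool's x, y, z in cm, then the turn, a rotation vector about the tool's x, y, z in degrees. A call has 1 to 20 rows; each row shifts and turns the commanded pose from where the row before left it, along the tool's axes as they then stand; what a row does not reach is not made up. A row lasts 1/12 s, in which the tool goes at most 41.7 mm and 7.16 degrees, less where a joint would pass 70% of its speed; a pose out of reach is approached as far as the arm can. A call is refused whole if a number of a shift passes 4.17 or a number of a turn 7.16, either way. A call with a gripper value outside its range is refused whole. "grip" is the finger opening in cm, from 0 to 8.76, set as the call begins (left out, the last holds). The fingers move at their own pace and stop on an object; the grip force is fixed at half the most. Time passes only in rows, so rows that do not move let the fingers close. It gives the time, the measured TCP pose, the force, the opening and the grip force at its end, in the units of the state.
- get_obs(): the state, without advancing time (a new reading comes with each control period).
- snapshot(name): name is "scene" or "top" or "wrist"; returns a dict with "frame" (400x640x3 uint8, red, green, blue), "fx", "fy", "cx", "cy" (pixels), "k1" (the pictures are not rectified: a ray, as slopes to the right and down, at radius r is drawn at 1 + k1 r^2 times it, then the intrinsics apply), "position" and "attitude" of the camera in the world. Camera axes: x right, y down, z forward; pixel columns grow to the right and rows downward; lengths in m; the calibration is good to about 2 mm. A picture is of the moment at which its call begins. There is no depth.
- close_job(): hands the job in; it is judged then, once.
Trained networks look in the newest picture that a camera, given by its name, has taken for a name from the list of things; names that differ only in an ending like _2 or _b are one class to them, and where a whole thing is asked for, a point or a joint stands for the part that bears it (a point fixed in the world has none). Each returns a list of dicts, best first, with "score" (0 to 1); they miss things now and then, are a little off and sometimes report something else, mostly with a low value. They report only what shows in the picture. A call takes as long as a camera call.
- spot_in(camera, thing): "position" ([x, y, z] in m, in world coordinates, good to about 4 mm: the middle of the surface that is visible of it).
- spot_point(camera, thing): "position" ([x, y, z] in m, in world coordinates, good to about 4 mm: a listed point, or the origin of a listed thing).
The state is a dict: "clock": time; "joint_pos": joint angles; "qvel": joint speeds; "tau": joint torques, N m; "tool_pos": TCP position; "orientation": TCP orientation; "force": force on the tool from outside, world axes, zero at the start; "moment": the same for the moment, N m; "opening": finger opening in m; "gripper_force": force on a finger pad.
Only numpy, scipy, OpenCV 4.12 (cv2) and the standard library are available. Lean on these libraries where they do the work, as an engineer would, in place of code of your own. Each camera call takes 0.05 s, during which the arm holds its last target. There are 200 camera calls.

### The job

The customer has finished with the showcase whose lid stands ajar and now wants to see into the other one. With the fingertips on the wooden front rail, never on the glass, gently press the ajar lid down until its push latch catches and it stays shut when you let go; only then press the other lid's front rail down and let go, so that its latch releases and the lid springs ajar by itself. Leave that lid ajar just as its spring leaves it, without prising it wider, and leave the loupe, the pen mug and the book where they are.

Things in the scene. Friction and masses are not known exactly. Their poses are not given: they have to be found in the camera images.
- card_case: Fixed countertop showcase of cards, the WIDER of two: pale wood, 240 mm front to back (its x), 280 mm wide (its y). Origin: centre of the underside, on the counter. The front, with the latch, faces its own -x, the hinges are at the back (+x); turned up to 15 degrees either way. Hinge line at x = +117, z = 82 mm. Twelve cards lie inside. Its lid stands AJAR at the start.
- badge_case: The NARROWER showcase, of nine round pin badges: same make, height and depth, 220 mm wide (its y), also fixed; origin, axes, lid and hinge line as for card_case. Its lid is SHUT (latched) at the start. The two cases stand side by side, either one on the left.
- card_case_lid (a joint): Lid angle about the back hinge, rad, grows as the front rises: 0 shut and latched (level), 0.19 ajar (front edge 45 mm up, on the latch's sprung plunger). Push-push latch: an ajar lid pressed below -0.012 is caught and rests at 0 once let go; a shut lid pressed below -0.017 springs up to 0.19 once let go. Press of 2 to 8 N; from -0.019 soft bumpers add 12 N to the stop at -0.032.
- badge_case_lid (a joint): Angle of the badge case's lid; same values and same latch as card_case_lid.
- card_case_rail (a point): Middle of the top face of the card case's wooden front lid rail, the place to press; moves with the lid. Rail 42 mm wide (21 mm to each side of this point along the case's x), 18 mm thick, as long as the case is wide. In the case's frame this point is at x = -99, z = 100 mm when shut; z = 96 mm pressed enough for the latch, 93 mm on the hard stop; x = -92, z = 140 mm when ajar.
- badge_case_rail (a point): The same point on the badge case's front lid rail, same offsets in the badge case's frame.
- card_case_glass (a point): The glass pane in the card case's lid, 162 mm by 216 mm, its top 5 mm below the wooden frame's; not to be pressed. This point is the middle of its top face; it moves with the lid.
- badge_case_glass (a point): The glass pane in the badge case's lid, 162 mm by 156 mm, its top 5 mm below the wooden frame's; not to be pressed. This point is the middle of its top face; it moves with the lid.
- loupe: Bystander: black standing magnifying loupe, 36 mm across, 46 mm tall, loose on the counter between the robot and the cases. Origin: centre of its foot. Leave alone.
- pen_mug: Bystander: white mug with pens, 76 mm across, 95 mm tall (pens to 150 mm), loose on the counter to the right of the cases. Origin: centre of its foot. Leave alone.
- hardback: Bystander: closed hardback book lying flat, 200 x 135 x 32 mm, loose on the counter to the left of the cases. Origin: centre of its underside. Leave alone.

How it is judged:
By the outcome, as a careful person would: the job done as asked, in the order asked, and still so for the second after the job is handed in, with the robot touching nothing.
It also fails if it takes over 45 s, if anything falls off the work surface, if the arm or the gripper's body presses on something with over 40 N, if the wrist force passes 120 N, or if a joint passes its speed limit or range.

## Working session

There is one attempt and no reset: what is moved stays moved. The work goes in short steps, Python scripts to look and compute and a tool call to move; the robot and the scene stay as the last step left them, time stands still between calls to the robot, and variables do not carry over. Pictures are saved under pics/ and viewed, at most 10 in all, crops included, and the job is handed in when it is done.

Besides the shell and the picture viewer there is one more tool, called after "Call:" in YAML: its name, and indented under it one key for each argument. play_rows: Moves the arm, as the interface text tells. Its arguments: {"type":"object","properties":{"plan":{"type":"array","items":{"type":"array","items":{"type":"number"}}},"grip":{"type":"number"}},"required":["plan"]}

```bash
mkdir -p pics; python3 - <<'E'
from plant import *
import cv2
for c in ["scene","top"]:
    s=snapshot(c); cv2.imwrite(f"pics/{c}0.png",s["frame"][:,:,::-1])
    print(c,s["position"])
    for t in ["card_case","badge_case","card_case_rail","badge_case_rail","card_case_glass","badge_case_glass","loupe","pen_mug","hardback"]:
        print(t,[( [round(float(v),4) for v in d["position"]],round(d["score"],2)) for d in spot_point(c,t)[:2]])
o=get_obs();print(o)
E
```

```text
scene [1.09815392 0.62795191 0.97397374]
card_case [([0.6072, -0.1914, -0.0039], 0.82)]
badge_case [([0.6246, 0.202, -0.001], 0.69)]
card_case_rail [([0.5217, -0.223, 0.1389], 0.58)]
badge_case_rail [([0.5218, 0.208, 0.0957], 0.88), ([0.6242, 0.2027, 0.0944], 0.48)]
card_case_glass [([0.6135, -0.1874, 0.1129], 0.68), ([0.6222, 0.1996, 0.094], 0.52)]
badge_case_glass [([0.6228, 0.2017, 0.097], 0.94), ([0.5257, -0.5018, -0.0022], 0.6)]
loupe [([0.3877, -0.0587, 0.0], 0.58)]
pen_mug [([0.5282, -0.5023, -0.0002], 0.75)]
hardback [([0.5719, 0.5353, 0.0017], 0.88), ([0.5275, -0.4994, -0.0006], 0.68)]
top [0.44476666 0.04230322 1.36317965]
card_case [([0.6066, -0.1956, 0.001], 0.76)]
badge_case [([0.618, 0.1987, 0.0018], 0.66)]
card_case_rail [([0.5219, -0.2218, 0.1383], 0.65)]
badge_case_rail [([0.5191, 0.2131, 0.1013], 0.66)]
card_case_glass [([0.6126, -0.1913, 0.1204], 0.86)]
badge_case_glass [([0.6214, 0.197, 0.0932], 0.7)]
loupe [([0.3927, -0.06, -0.0005], 0.6)]
pen_mug [([0.5267, -0.5014, -0.0006], 0.79)]
hardback [([0.577, 0.5396, 0.0017], 0.76)]
{'clock': 1.0, 'joint_pos': array([ 8.74955863e+01,  2.05455796e+01,  6.82096150e-01, -1.40029104e-04,
       -7.01355147e+01, -1.65069535e+01]), 'qvel': array([ 0.14230488, -0.00022926,  0.00427882, -0.03040157,  0.01736605,
       -0.03391144]), 'tau': array([ 8.21152134e-04, -5.82389832e+01,  2.93300360e+01,  7.00224459e+00,
        1.24876937e-02, -1.05208071e-05]), 'tool_pos': array([0.21989438, 0.63815809, 0.24557067]), 'orientation': array([-1.79999077e+02,  4.10930480e-04, -1.90114148e+01]), 'force': array([ 0.2666825 ,  0.00770803, -0.17729003]), 'moment': array([-0.03616098,  0.05702866,  0.00581192]), 'gripper_force': 0.0, 'opening': 0.08769613379197588}
```

View pics/top0.png

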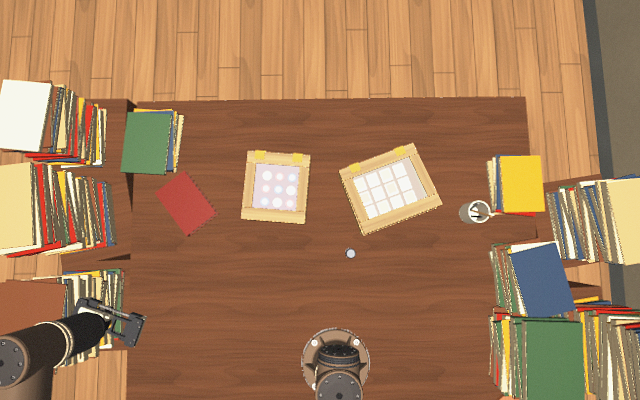

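View pics/scene0.png

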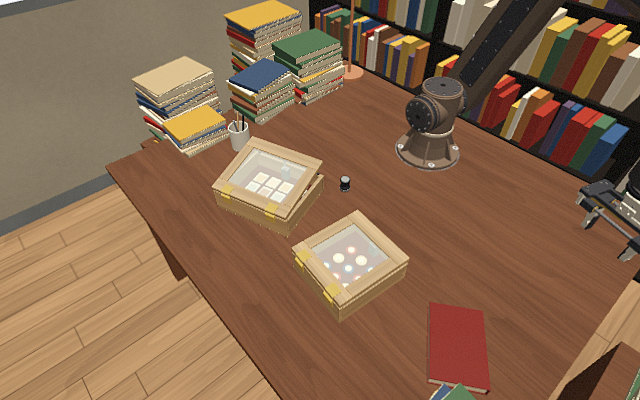

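The top view shows the badge case on the left (front rail about (242,220) to (306,223)) and the card case on the right, with its front rail about (365,232) to (441,205). The loupe is at (350,253) and the mug at (477,211). In the scene view the card lid is ajar and the badge lid is shut. Next I'll work out the yaws from the rail edges.

```bash
cat > h.py <<'E'
import numpy as np, cv2
from scipy.spatial.transform import Rotation as R
from plant import *
def unproj(s,uv,z):
    K=np.array([[s["fx"],0,s["cx"]],[0,s["fy"],s["cy"]],[0,0,1]],float)
    n=cv2.undistortPoints(np.array([uv],float).reshape(-1,1,2),K,np.array([s["k1"],0,0,0.]))[:,0]
    a=np.array(s["attitude"],float)
    M=a if a.shape==(3,3) else R.from_quat(a).as_matrix() if a.size==4 else R.from_euler("xyz",a,degrees=True).as_matrix()
    d=np.c_[n,np.ones(len(n))]@M.T; p=np.array(s["position"])
    return p+d*((z-p[2])/d[:,2])[:,None]
def togo(target,yaw):  # shift in current tool axes (cm) and turn
    o=get_obs(); T=R.from_euler("xyz",o["orientation"],degrees=True)
    D=R.from_euler("xyz",[180,0,yaw],degrees=True)
    return (T.inv().apply(np.array(target)-o["tool_pos"])*100).round(2),(T.inv()*D).as_rotvec(degrees=True).round(2)
E
python3 - <<'E'
from h import *
s=snapshot("top"); print(s["attitude"],s["k1"])
f=s["frame"]
crop=lambda a,b,c,d: cv2.resize(f[a:b,c:d,::-1],None,fx=4,fy=4,interpolation=cv2.INTER_CUBIC)
cv2.imwrite("pics/crop.png",np.hstack([crop(140,240,235,320),crop(140,240,333,445)]))
for uv,z in (([(365,234),(442,205)],.135),([(241,221),(306,224)],.1)):
    p=unproj(s,uv,z); e=p[0]-p[1]; print(p.round(3), np.degrees(np.arctan2(-e[0],e[1])))
print(togo([.5219,-.2222,.25],15))
E
```

```text
[-1.73969460e+02  1.31620559e-01 -9.08334802e+01] -0.019953353406606898
[[ 0.453 -0.102  0.135]
 [ 0.546 -0.362  0.135]] 19.574478617908976
[[0.504 0.317 0.1  ]
 [0.49  0.095 0.1  ]] -3.454700512782321
(array([56.58, 71.5 , -0.45]), array([ -0.  ,   0.  , -34.01]))
```

View pics/crop.png

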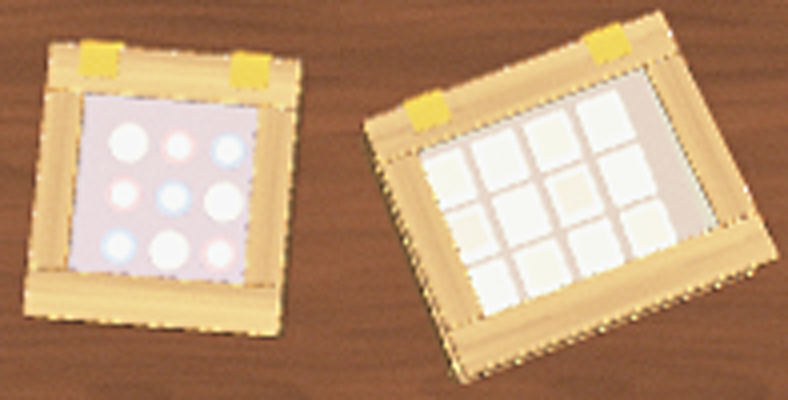

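The crop puts the card case's front rail corners at top-image (363,235) and (442,204), giving a yaw of about +19.5°. The badge rail gives about -4.5°. The networks' rail points agree with both, so I'll approach with the gripper closed.

Call:
play_rows:
  plan:
    - [1.6, 1.3, 0, 0, 0, 0]
    - [3.2, 2.6, 0, 0, 0, 0]
    - [3.2, 2.6, 0, 0, 0, 0]
    - [3.2, 2.6, 0, 0, 0, 0]
    - [3.2, 2.6, 0, 0, 0, 0]
    - [3.2, 2.6, 0, 0, 0, 0]
    - [3.2, 2.6, 0, 0, 0, 0]
    - [3.2, 2.6, 0, 0, 0, 0]
    - [3.2, 2.6, 0, 0, 0, 0]
    - [3.2, 2.6, 0, 0, 0, 0]
    - [2, 3.5, 0, 0, 0, 0]
    - [2, 3.5, 0, 0, 0, 0]
    - [2, 3.5, 0, 0, 0, 0]
    - [2, 3.5, 0, 0, 0, 0]
    - [2, 3.5, 0, 0, 0, 0]
    - [2, 3.5, 0, 0, 0, 0]
    - [2, 3.5, 0, 0, 0, 0]
    - [2, 3.5, 0, 0, 0, 0]
    - [2, 3.5, 0, 0, 0, 0]
    - [2, 3.5, 0, 0, 0, 0]
  grip: 0

```text
clock: 2.72
tool_pos: [0.502, -0.0925, 0.2461]
orientation: [-180.0, -0.1, -19.0]
force: [0.6, 0.9, -0.2]
opening: 0.0005
gripper_force: 0.0
```

Call:
play_rows:
  plan:
    - [1, 3, 0, 0, 0, 0]
    - [1, 3, 0, 0, 0, 0]
    - [0.5, 1.5, 0, 0, 0, 0]
    - [0, 0, 0, 0, 0, -6.5]
    - [0, 0, 0, 0, 0, -6.5]
    - [0, 0, 0, 0, 0, -6.5]
    - [0, 0, 0, 0, 0, -6.5]
    - [0, 0, 0, 0, 0, -6.5]
    - [0, 0, 0, 0, 0, -6]
    - [0, 0, 0, 0, 0, 0]
    - [0, 0, 0, 0, 0, 0]
    - [0, 0, 0, 0, 0, 0]

```text
clock: 3.72
tool_pos: [0.5011, -0.1695, 0.2456]
orientation: [180.0, -0.0, 19.3]
force: [0.1, 0.4, -0.2]
opening: 0.0004
gripper_force: 0.0
```

```bash
python3 - <<'E'
from h import *
print(get_obs()); print(togo([.521,-.2225,.18],19.5))
snapshot("top");snapshot("scene")
for c in("top","scene"):print([(d["position"],d["score"]) for d in spot_point(c,"card_case_rail")[:2]])
E
```

```text
{'clock': 3.7167, 'joint_pos': array([ 2.57160357e+00,  6.75924900e+00, -1.76468547e+01,  1.85631333e-03,
       -6.55880803e+01,  1.06720457e+02]), 'qvel': array([-0.05896385, -0.00817828, -0.00586625,  0.07571926, -0.07076299,
        0.59145065]), 'tau': array([-1.11417897e-02, -3.81533968e+01,  2.84500784e+01,  6.64872542e+00,
        6.39377232e-02,  5.76645043e-02]), 'tool_pos': array([ 0.50112812, -0.16949673,  0.24562303]), 'orientation': array([ 1.79996708e+02, -5.08374046e-03,  1.92928282e+01]), 'force': array([ 0.11998014,  0.35832931, -0.23926102]), 'moment': array([-0.03365096, -0.03645193,  0.00101352]), 'gripper_force': 0.0, 'opening': 0.00036431600376443126}
(array([0.12, 5.66, 6.56]), array([ 0.  , -0.01, -0.21]))
[]
[([0.5217, -0.2234, 0.1405], 0.8)]
```

Call:
play_rows:
  plan:
    - [0, 1.4, 1.6, 0, 0, 0]
    - [0.1, 1.4, 1.7, 0, 0, 0]
    - [0, 1.4, 1.6, 0, 0, 0]
    - [0, 1.4, 1.6, 0, 0, 0]
    - [0, 0, 0, 0, 0, 0]
    - [0, 0, 0.5, 0, 0, 0]
    - [0, 0, 0.5, 0, 0, 0]
    - [0, 0, 0.5, 0, 0, 0]
    - [0, 0, 0.4, 0, 0, 0]
    - [0, 0, 0.3, 0, 0, 0]
    - [-0.05, 0, 0.3, 0, 0, 0]
    - [-0.05, 0, 0.3, 0, 0, 0]
    - [-0.05, 0, 0.3, 0, 0, 0]
    - [0, 0, 0, 0, 0, 0]

```text
clock: 5.08
tool_pos: [0.5191, -0.2224, 0.1492]
orientation: [-180.0, 0.0, 19.5]
force: [-0.6, 0.3, 2.5]
opening: 0.0005
gripper_force: 1.1
```

```bash
python3 - <<'E'
from h import *
o=get_obs();print(o["tool_pos"],o["force"])
for c in("wrist","scene"):
    s=snapshot(c); cv2.imwrite(f"pics/{c}1.png",s["frame"][:,:,::-1])
w=cv2.imread("pics/wrist1.png");q=cv2.imread("pics/scene1.png")
cv2.imwrite("pics/both1.png",np.vstack([cv2.resize(w,(480,300)),cv2.resize(q[100:250,180:420],(480,300))]))
E
```

```text
[ 0.51908926 -0.22243272  0.14915461] [-0.57998687  0.34288422  2.49465639]
```

View pics/both1.png

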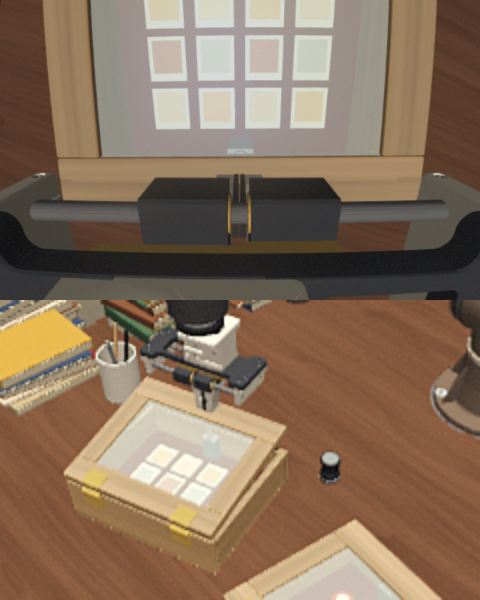

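The fingertips rest on the front rail (wrist view about (240,200)), clear of the glass edge at row 155, and the lid is yielding at 2.5 N. I'll keep pressing.

Call:
play_rows:
  plan:
    - [-0.05, 0, 0.3, 0, 0, 0]
    - [-0.05, 0, 0.3, 0, 0, 0]
    - [-0.05, 0, 0.3, 0, 0, 0]
    - [-0.05, 0, 0.3, 0, 0, 0]
    - [-0.05, 0, 0.3, 0, 0, 0]
    - [-0.05, 0, 0.3, 0, 0, 0]
    - [-0.05, 0, 0.3, 0, 0, 0]
    - [-0.05, 0, 0.3, 0, 0, 0]
    - [-0.05, 0, 0.3, 0, 0, 0]
    - [0, 0, 0.2, 0, 0, 0]
    - [0, 0, 0.15, 0, 0, 0]
    - [0, 0, 0.1, 0, 0, 0]
    - [0, 0, 0.1, 0, 0, 0]
    - [0, 0, 0.1, 0, 0, 0]
    - [0, 0, 0.1, 0, 0, 0]
    - [0, 0, 0, 0, 0, 0]
    - [0, 0, 0, 0, 0, 0]

```text
clock: 6.6
tool_pos: [0.5151, -0.2241, 0.1152]
orientation: [180.0, 0.0, 19.5]
force: [-0.8, -1.9, 5.1]
opening: 0.0004
gripper_force: 2.6
```

Call:
play_rows:
  plan:
    - [0, 0, -0.2, 0, 0, 0]
    - [0, 0, -0.3, 0, 0, 0]
    - [0, 0, -0.4, 0, 0, 0]
    - [0, 0, -0.6, 0, 0, 0]
    - [0, 0, -0.8, 0, 0, 0]
    - [0, 0, 0, 0, 0, 0]
    - [0, 0, 0, 0, 0, 0]

```text
clock: 7.18
tool_pos: [0.5154, -0.2239, 0.1387]
orientation: [180.0, -0.1, 19.5]
force: [-0.6, -0.3, -0.9]
opening: 0.0004
gripper_force: 0.0
```

```bash
python3 - <<'E'
from h import *
o=get_obs();print(o["tool_pos"],o["force"])
s=snapshot("scene"); cv2.imwrite("pics/s2.png",cv2.resize(s["frame"][100:320,180:440,::-1],None,fx=2.3,fy=2.3))
for t in("card_case_rail","badge_case_rail"):print([(d["position"],d["score"]) for d in spot_point("scene",t)[:2]])
E
```

```text
[ 0.51539057 -0.2238598   0.13870463] [-0.55251962 -0.32542941 -0.86720755]
[([0.5185, -0.2258, 0.0997], 0.72)]
[([0.5219, 0.2047, 0.1003], 0.58)]
```

View pics/s2.png

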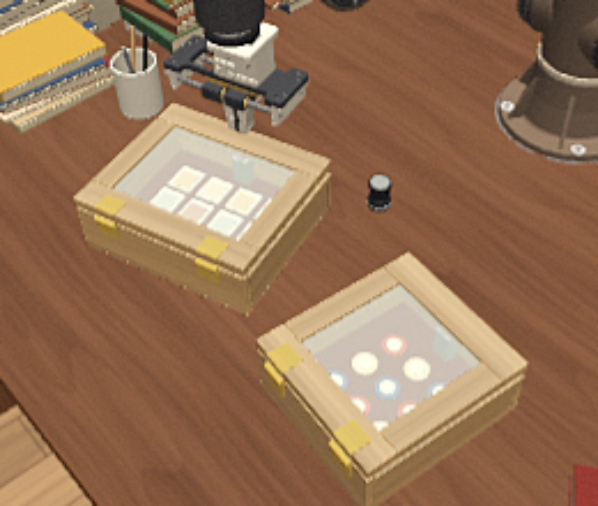

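The card lid now stays shut: the rail is at z = 0.100 and the tool is 20 mm clear of it. Next is the badge case.

Call:
play_rows:
  plan:
    - [0, 0, -2, 0, 0, 0]
    - [0, 0, -3, 0, 0, 0]
    - [0, 0, -2, 0, 0, 6]
    - [0, 0, 0, 0, 0, 6]
    - [0, 0, 0, 0, 0, 6]
    - [0, 0, 0, 0, 0, 6]
    - [-0.2, -2, 0, 0, 0, 0]
    - [-0.3, -3.9, 0, 0, 0, 0]
    - [-0.3, -3.9, 0, 0, 0, 0]
    - [-0.3, -3.9, 0, 0, 0, 0]
    - [-0.3, -3.9, 0, 0, 0, 0]
    - [-0.3, -3.9, 0, 0, 0, 0]
    - [-0.3, -3.9, 0, 0, 0, 0]
    - [-0.3, -3.9, 0, 0, 0, 0]
    - [-0.3, -3.9, 0, 0, 0, 0]
    - [-0.2, -3.9, 0, 0, 0, 0]
    - [-0.2, -3.9, 0, 0, 0, 0]
    - [0, -2, 0, 0, 0, 0]
    - [0, 0, 0, 0, 0, 0]
    - [0, 0, 0, 0, 0, 0]

```text
clock: 9.0
tool_pos: [0.5186, 0.2081, 0.2073]
orientation: [179.9, 0.1, -4.4]
force: [-0.3, -0.8, 0.3]
opening: 0.0005
gripper_force: 0.0
```

```bash
python3 - <<'E'
from h import *
s=snapshot("scene");s=snapshot("wrist");cv2.imwrite("pics/w3.png",s["frame"][:,:,::-1])
for t in("card_case_rail","badge_case_rail"):print([(d["position"],d["score"]) for d in spot_point("scene",t)[:2]])
for c in ("wrist",):print([(d["position"],d["score"]) for d in spot_point(c,"badge_case_rail")[:2]])
print(togo([.519,.208,.13],-4.5))
E
```

```text
[([0.5172, -0.2265, 0.1051], 0.87), ([0.6242, 0.2011, 0.0925], 0.4)]
[([0.5222, 0.2065, 0.0968], 0.93)]
[([0.5251, 0.2087, 0.0992], 0.78)]
(array([-0.01, -0.2 ,  7.81]), array([ 0.  ,  0.01, -0.08]))
```

View pics/w3.png

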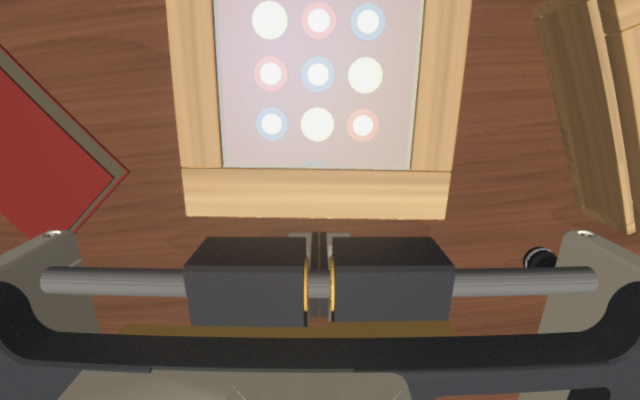

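The wrist view shows the badge rail square to the fingers (rows 170–217), centred at column 317. I'll descend with a small shift forward.

Call:
play_rows:
  plan:
    - [0.1, -0.1, 1.5, 0, 0, 0]
    - [0.1, -0.1, 2, 0, 0, 0]
    - [0, 0, 2, 0, 0, 0]
    - [0, 0, 1.3, 0, 0, 0]
    - [0, 0, 0.8, 0, 0, 0]
    - [0, 0, 0.5, 0, 0, 0]
    - [0, 0, 0.3, 0, 0, 0]
    - [0, 0, 0.2, 0, 0, 0]
    - [0, 0, 0.2, 0, 0, 0]
    - [0, 0, 0.2, 0, 0, 0]
    - [0, 0, 0.1, 0, 0, 0]
    - [0, 0, 0.1, 0, 0, 0]
    - [0, 0, 0.1, 0, 0, 0]
    - [0, 0, 0, 0, 0, 0]
    - [0, 0, 0, 0, 0, 0]

```text
clock: 10.5
tool_pos: [0.5213, 0.2091, 0.1153]
orientation: [-180.0, -0.0, -4.5]
force: [-0.9, 0.9, 4.8]
opening: 0.0007
gripper_force: 2.4
```

Call:
play_rows:
  plan:
    - [0, 0, 0.08, 0, 0, 0]
    - [0, 0, 0.08, 0, 0, 0]
    - [0, 0, 0, 0, 0, 0]
    - [0, 0, 0, 0, 0, 0]

```text
clock: 10.83
tool_pos: [0.5213, 0.2091, 0.1142]
orientation: [-180.0, -0.0, -4.5]
force: [-4.3, 1.0, 9.3]
opening: 0.0005
gripper_force: 5.0
```

Force rose to 9.3 N, so the lid is on the bumpers and past the release point. Now I'll let go, lifting straight up.

Call:
play_rows:
  plan:
    - [0, 0, -0.3, 0, 0, 0]
    - [0, 0, -0.5, 0, 0, 0]
    - [0, 0, -0.8, 0, 0, 0]
    - [0, 0, -1, 0, 0, 0]
    - [0, 0, -1.5, 0, 0, 0]
    - [0, 0, -2, 0, 0, 0]
    - [0, 0, -2.5, 0, 0, 0]
    - [0, 0, -2, 0, 0, 0]
    - [0, 0, -1, 0, 0, 0]
    - [0, 0, 0, 0, 0, 0]
    - [0, 0, 0, 0, 0, 0]
    - [0, 0, 0, 0, 0, 0]

```text
clock: 11.83
tool_pos: [0.5204, 0.2085, 0.2283]
orientation: [179.9, 0.1, -4.5]
force: [-0.4, -0.2, 0.0]
opening: 0.0003
gripper_force: 0.0
```

```bash
python3 - <<'E'
from h import *
o=get_obs();print(o["tool_pos"],o["force"])
s=snapshot("scene"); cv2.imwrite("pics/s4.png",cv2.resize(s["frame"][100:400,150:500,::-1],None,fx=2,fy=2))
for t in("card_case_rail","badge_case_rail","loupe","pen_mug","hardback"):print(t,[(d["position"],d["score"]) for d in spot_point("scene",t)[:1]])
E
```

```text
[0.52041233 0.20850538 0.22830304] [-0.35492702 -0.17027699  0.01360562]
card_case_rail [([0.5151, -0.2268, 0.1029], 0.91)]
badge_case_rail [([0.5281, 0.2052, 0.1372], 0.86)]
loupe [([0.3874, -0.0607, 0.0004], 0.44)]
pen_mug [([0.5279, -0.5033, -0.0006], 0.75)]
hardback [([0.5738, 0.5374, -0.0004], 0.63)]
```

View pics/s4.png

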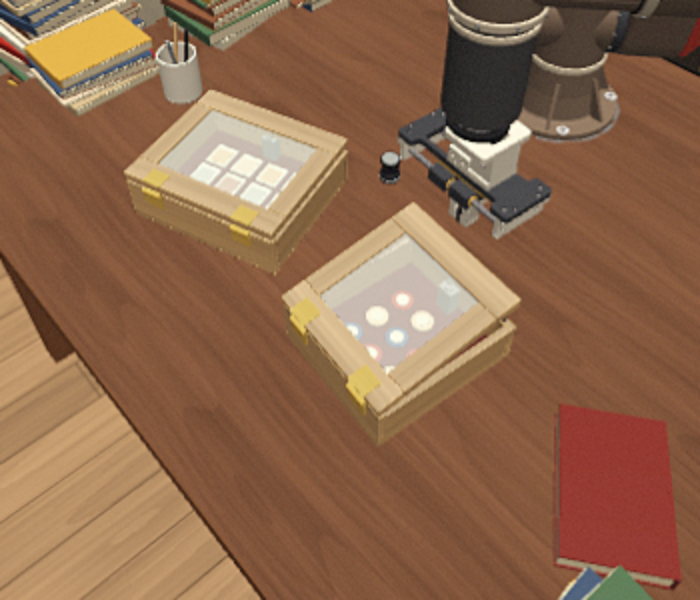

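The badge lid (around (400,310)) is ajar with its rail at z = 0.137, and the card lid (around (235,165)) is shut. The arm is clear and the loupe, mug and book haven't moved.

```bash
python3 -c "
from plant import *
print(close_job())"
```

```text
the job is handed in; nothing more can be done
None
```

The card case lid is latched shut, the badge case lid then sprang ajar on its own, the loupe, mug and book are where they were, and the job is handed in.

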